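# Lock the code reader and show it the test plate

### The job

The bench code reader's head has been left unlocked: turn the black lock ring on its column clockwise (seen from above) until its red lever stands over the green locked mark. Then pick up the clear metal-detector test plate from the blue mat, find its frosted end by the small corner notch, and hold that end in front of the reader, level and label up, with the label centred over the yellow square about 9 cm above the bench, gripping only the clear part so that the label stays uncovered. Finish while still holding it there steadily in the air; do not bump the reader head, and leave the other things where they are.

Things in the scene. Friction and masses are not known exactly. Their poses are not given: they have to be found in the camera images.
- stand: fixed stand of the code reader: grey base 220 x 170 x 12 mm with a yellow 50 mm square; origin at the centre of its underside, x to its rear, z up. Column 20 mm thick at x=80, y=0, top at z 290. Sleeve (34 mm across, z 220-250) with a cross arm to the head (22 mm wide, top z 236). Tabs below the ring: green (locked) to -y, white (open) 1.22 rad anticlockwise
- reader: code reader head fixed on the stand: blue housing 44 x 44 mm, black 42 mm lens hood, 60 mm long, looking down and to the stand's -x, 30 deg off vertical. Origin at the centre of the lens face, at (-5, 0, 168) mm in the stand's frame, z axis backwards along the optical axis. In the stand's frame the head fills x -28 to 44, y -26 to 26, z 157 to 236. Not to be bumped (stay under 8 N)
- lock_ring (a joint): angle of the black knurled lock ring on the column (rad): 0 open, 1.22 with its red lever over the green mark, stop at 1.30. Grows clockwise seen from above; in the stand's frame the lever points at yaw -0.35 minus this angle. Turns stiffly (about 0.1 N m) and stays where it is left
- ring_grip (a point): point on the axis of the lock ring at its mid-height, 265 mm above the bench. The ring is 44 mm across and 26 mm high (z 252 to 278), the column passes through it and ends 290 mm above the bench. x axis along the lever
- lever_tip (a point): end of the red lever of the lock ring: 49 mm from the axis, 11 mm wide, 9 mm high, 265 mm above the bench
- lock_mark (a point): outer end of the green tab, the locked mark, on the sleeve below the lock ring: 46 mm from the column axis towards the stand's -y, 237 mm above the bench; tab 8 mm wide, 6 mm thick
- reading_point (a point): where the label's centre has to be held: right above the middle of the yellow square, 90 mm above the bench, 90 mm from the lens along its axis; at x = -50, y = 0 in the stand's frame
- plate: test plate, clear acrylic 120 x 36 x 10 mm, 50 g, a steel ball inside, lying label up on the mat (3 mm thick); origin at the centre of its underside, x along it to the frosted end, z up out of the label side. The last 36 mm at +x are frosted white, with a 9 x 9 mm notch in the +x, +y corner and a blue-edged 18 mm code label on top; the other 84 mm are clear
- plate_label (a point): centre of the label, on the top face of the plate, 42 mm from the plate's middle and 18 mm from its frosted end
- mat: fixed blue mat 190 x 190 x 3 mm under the plate, origin at the centre of its underside
- pack_a: bystander: clear pack of biscuits 116 x 91 x 50 mm beyond the mat; origin at its underside
- pen: bystander: marker pen 140 mm long, 16 mm thick, left of the mat; origin under its middle
- scoop: bystander: aluminium scoop, 185 mm long, 40 mm high, at the right
- spray: bystander: white bottle 68 mm across, 170 mm high, at the far right; origin at its underside
- spare_a: bystander: test plate with orange label standing on edge in the white rack at the left
- spare_b: bystander: test plate with green label standing on edge in the same rack
Things that resemble listed ones, but are neither listed nor needed, are in the scene too. What is shaped like the plate but brown or pink is not meant.

How it is judged:
By the outcome, as a careful person would: the job done as asked, in the order asked, and still so for the second after the job is handed in, while the arm keeps its last pose, push and grip.
It also fails if it takes over 54 s, if anything falls off the work surface, if the arm or the gripper's body presses on something with over 40 N, if the wrist force passes 120 N, or if a joint passes its speed limit or range.

### The arm

A 6-joint arm with a two-finger parallel gripper is mounted at the origin on the work surface. World frame = base frame: x ahead of the robot, y to its left, z up, the work surface at z = 0. Lengths are in m, angles in rad, forces in N, time in s.
With the tool pointing down it reaches from about 0.325 to 0.775 m from the base axis. Payload 5.5 kg.
Tool frame: the origin (TCP) lies on the centre line of the jaws, within the pads' length; the fingertips stand 11 mm ahead of it and the grasp point (between the pads) lies 8 mm behind it (bot.tip_reach is the distance from the TCP to the fingertips, in m); x points along the fingers, y is the direction in which the jaws open and shut, and the axes are right-handed (so a half turn about x gives the same grasp; the last joint's range is limited). The gripper opens to 88 mm and grips with 3 to 60 N. Pads are 20 mm wide; open, the fingers measure 115 mm over their backs; the gripper's body (75 mm by 178 mm) begins 61 mm behind the grasp point.
Start: joints at [-1.177, 0.091, 1.231, -0, 1.82, -0.057], TCP at [0.261, -0.54, 0.234] pointing down, gripper open.
Joint ranges: [-2.87, 2.87], [-0.86, 2.18], [0.17, 2.46], [-1.51, 4.65], [0.06, 2.69], [-2.65, 2.65]. Speed limits (rad/s): [2.57, 2.57, 3.01, 3.14, 3.14, 3.14].

### API

Orientations are given as a unit quaternion [w, x, y, z].
In Python, from plant import bot, viewer, nets gives the robot as it stands.
- The arm moves only by the tool apply_moves, never from a script. Its argument "motion" is a list of rows, each an object of numbers: "ax", "ay", "az": the turn, a rotation vector about the tool's x, y, z in degrees; "tx", "ty", "tz": the shift along the tool's x, y, z in mm; "jaw": the finger opening in mm, from 0 to 87.8. A call has 1 to 5 rows; each row is the pose to reach, as a shift and turn from the pose commanded when the call began, along the tool's axes at that moment; what a row does not reach only later rows make up. A row lasts 1/10 s, in which the tool goes at most 50 mm and 8.59 degrees, less where a joint would pass 70% of its speed; a pose out of reach is approached as far as the arm can. A call with a gripper value outside its range is refused whole. The fingers move at their own pace and stop on an object; "newtons" is the grip in N (left out, the last holds). Time passes only in rows, so rows that repeat a pose let the fingers close. It gives the time, the measured TCP pose, the force and the opening at its end, in the units of the state.
- bot.read_state(): the state, without advancing time (a new reading comes with each control period).
- viewer.capture(name): name is "scene" or "top" or "wrist"; returns (picture, depth): 480x640x3 uint8, red, green, blue; 480x640 float32, m along the optical axis (not along the pixel's ray), 0 where there is no reading.
- viewer.camera_model(name): a dict with "K" (3x3 intrinsics, pixels), "world_from_camera" (4x4, takes a point from camera to world coordinates). Camera axes: x right, y down, z forward; pixel columns grow to the right and rows downward; lengths in m; the calibration is good to about 2 mm. A picture is of the moment at which its call begins: read the wrist's pose just before it. camera_model takes no time and is no camera call; for the wrist camera it gives the pose at the moment of the call.
- bot.job_done(): hands the job in, once; it reports no verdict.
Trained networks look in the newest picture that a camera, given by its name, has taken for a name from the list of things; names that differ only in an ending like _2 or _b are one class to them, and where a whole thing is asked for, a point or a joint stands for the part that bears it (a point fixed in the world has none). Each returns a list of dicts, best first, with "p" (0 to 1); they miss things now and then, are a little off and sometimes report something else, mostly with a low value. They report only what shows in the picture. A call takes as long as a camera call. They do not tell look-alikes from the thing itself.
- nets.boxes_of(camera, thing): "at" ([row, column] in pixels, amid what is visible of it).
- nets.regions_of(camera, thing): "mask" (480x640 bool, what is visible of it) and "at" ([row, column] in pixels, amid what is visible of it).
The state is a dict: "time_s": time; "q": joint angles; "joint_velocities": joint speeds; "joint_efforts": joint torques, N m; "tcp_pos": TCP position; "tool_rot": TCP orientation; "ft_force": force on the tool from outside, world axes, zero at the start; "moment": the same for the moment, N m; "opening": opening from 0.0 (shut) to 1.0 (fully open).
Only numpy, scipy, OpenCV 4.12 (cv2) and the standard library are available. Lean on these libraries where they do the work, as an engineer would, in place of code of your own. Each camera call takes 0.05 s, during which the arm holds its last target. There are 200 camera calls.

## Working session

There is one attempt and no reset: what is moved stays moved. The work goes in short steps, Python scripts to look and compute and a tool call to move; the robot and the scene stay as the last step left them, time stands still between calls to the robot, and variables do not carry over. Pictures are saved under pics/ and viewed, on a budget of 10 in all, crops included, one or two more only if the job needs it, and the job is handed in when it is done.

Besides the shell and the picture viewer there is one more tool, called after ">>>" as name(argument=value, ...) on one line, values as JSON. apply_moves: Moves the arm, as the interface text tells. Its arguments: {"type":"object","properties":{"motion":{"type":"array","items":{"type":"object","properties":{"ax":{"type":"number"},"ay":{"type":"number"},"az":{"type":"number"},"tx":{"type":"number"},"ty":{"type":"number"},"tz":{"type":"number"},"jaw":{"type":"number"}}}},"newtons":{"type":"number"}},"required":["motion"]}

```bash
mkdir -p pics; ls; cat > h.py <<'E'
import numpy as np, cv2
from plant import bot, viewer, nets
from scipy.spatial.transform import Rotation as R
def pts(cam, depth, mask=None):
    m=viewer.camera_model(cam); K=np.array(m["K"]); T=np.array(m["world_from_camera"])
    v,u=np.nonzero((depth>0) if mask is None else (mask&(depth>0)))
    d=depth[v,u]; P=np.c_[(u-K[0,2])/K[0,0]*d,(v-K[1,2])/K[1,1]*d,d]
    return P@T[:3,:3].T+T[:3,3], v,u
def proj(cam,P):
    m=viewer.camera_model(cam); K=np.array(m["K"]); T=np.linalg.inv(np.array(m["world_from_camera"]))
    c=np.atleast_2d(P)@T[:3,:3].T+T[:3,3]; q=c@K.T; return q[:,:2]/q[:,2:]
def ray(cam,u,v,z):
    m=viewer.camera_model(cam); K=np.array(m["K"]); T=np.array(m["world_from_camera"])
    d=T[:3,:3]@np.linalg.solve(K,[u,v,1.]); o=T[:3,3]; return o+d*(z-o[2])/d[2]
E
python3 - <<'E'
from h import *
np.set_printoptions(precision=4,suppress=True)
s=bot.read_state(); print(s)
for c in ("scene","top"):
    im,d=viewer.capture(c); cv2.imwrite(f"pics/{c}0.png",im[:,:,::-1]); np.save(f"{c}0d.npy",d)
    print(c,viewer.camera_model(c))
    for t in ("plate","stand","lock_ring","lever_tip","mat","reader","lock_mark","plate_label"):
        try:
            for r in nets.boxes_of(c,t)[:3]:
                v,u=map(int,r["at"]); print(t,r["p"],v,u, d[v,u], ray(c,u,v,.265 if 'l' in t[:3] and t!='plate' else .01))
        except Exception as e: print(t,e)
E
```

```text
pics
{'time_s': 0.0, 'q': array([-1.1767,  0.0918,  1.2319, -0.    ,  1.8198, -0.0567]), 'joint_velocities': array([ 0.0005, -0.0011, -0.0011, -0.0006, -0.0001,  0.    ]), 'joint_efforts': array([ -0.0005, -44.6451, -40.645 ,   0.0698,   0.0291,  -0.0001]), 'tcp_pos': array([ 0.2613, -0.5398,  0.2325]), 'tool_rot': array([-0.1574, -0.6891, -0.1587,  0.6893]), 'ft_force': array([-0.269 ,  0.3281,  0.4393]), 'moment': array([0.0091, 0.0062, 0.024 ]), 'opening': 1.0016230287306114}
scene {'K': array([[486.3239,   0.    , 316.4884],
       [  0.    , 486.3239, 237.7923],
       [  0.    ,   0.    ,   1.    ]]), 'world_from_camera': array([[ 0.3235,  0.7263, -0.6065,  1.2951],
       [ 0.9461, -0.2404,  0.2168, -0.2465],
       [ 0.0117, -0.644 , -0.7649,  1.1027],
       [ 0.    ,  0.    ,  0.    ,  1.    ]])}
plate 0.76 199 355 1.5304853 [0.3156 0.2302 0.01  ]
plate 0.56 198 410 1.5343754 [0.3659 0.3974 0.01  ]
plate 0.48 270 230 1.0342208 [ 0.4638 -0.2025  0.01  ]
stand 0.94 294 243 1.13782 [ 0.5527 -0.1867  0.01  ]
lock_ring 0.82 266 230 1.0257156 [ 0.6474 -0.2105  0.265 ]
lever_tip 0
[... 733 characters left out ...]
    ,  0.    ,  0.    ,  1.    ]])}
plate 0.93 327 244 1.8986096 [0.3073 0.2358 0.01  ]
plate 0.83 306 193 1.8879292 [0.3748 0.3928 0.01  ]
plate 0.68 185 287 1.9292063 [0.7469 0.0962 0.01  ]
stand 0.95 239 375 1.722202 [ 0.5715 -0.1753  0.01  ]
lock_ring 0.56 205 394 1.6406004 [ 0.6424 -0.2058  0.265 ]
lever_tip 0.47 201 395 1.6414392 [ 0.6533 -0.2088  0.265 ]
mat 0.7 256 258 1.9191705 [0.5257 0.1899 0.01  ]
reader 0.68 235 381 1.698507 [ 0.5836 -0.1943  0.01  ]
lock_mark 0.89 239 374 1.7289293 [ 0.5511 -0.1492  0.265 ]
plate_label 0.86 248 258 1.9112114 [0.5329 0.1642 0.265 ]
plate_label 0.85 324 241 1.8909254 [0.3303 0.2121 0.265 ]
plate_label 0.84 307 187 1.8919361 [0.3783 0.3563 0.265 ]
```

```bash
python3 - <<'E'
import cv2,numpy as np
a=cv2.imread("pics/top0.png")
cv2.imwrite("pics/topA.png",cv2.resize(a[150:360,170:450],(800,600),interpolation=cv2.INTER_CUBIC))
b=cv2.imread("pics/scene0.png")
cv2.imwrite("pics/scA.png",cv2.resize(b[170:380,150:430],(800,600),interpolation=cv2.INTER_CUBIC))
E
```

```text
(no output)
```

View pics/topA.png

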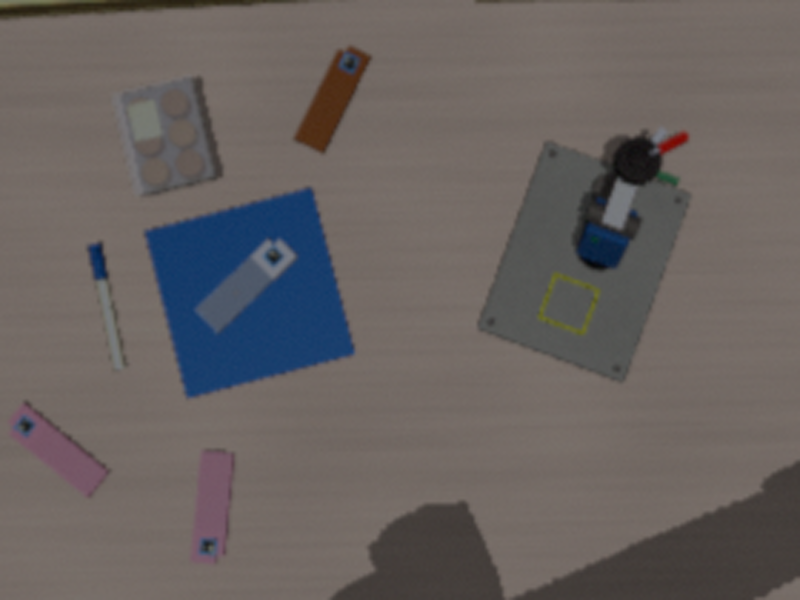

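View pics/scA.png

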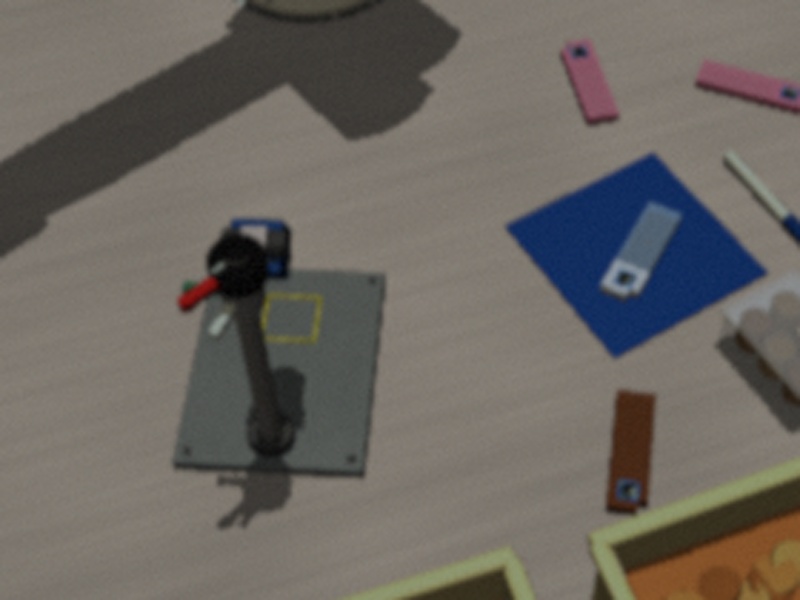

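The top crop shows the stand at about (585,260), with the yellow square at (570,304). The ring is at (637,160), the red lever points to (687,137), the white tab is at (660,137) and the green tab at (668,180). The clear plate lies on the mat with its label at (274,256) and its clear end at (207,322). The pink and brown look-alikes lie off the mat. The lever is partway from open, so I'll measure its angle.

```bash
cat > meas.py <<'E'
from h import *
np.set_printoptions(precision=4,suppress=True)
def cents(cam,im,d):
    hsv=cv2.cvtColor(im,cv2.COLOR_RGB2HSV); H,S,V=[hsv[...,i].astype(int) for i in range(3)]
    P=np.zeros(im.shape); p,v,u=pts(cam,d); P[v,u]=p
    near=(np.hypot(P[...,0]-.59,P[...,1]+.19)<.16)
    out={}
    y=(abs(H-27)<8)&(S>110)&near&(abs(P[...,2]-.012)<.015)
    vv,uu=np.nonzero(y)
    if len(uu)>10:
        c=np.array([ray(cam,a,b,.012)[:2] for a,b in zip(uu,vv)]).astype(np.float32)
        out['yellow']=(len(uu),cv2.minAreaRect(c))
    r=((H<8)|(H>172))&(S>130)&(V>60)&near&(P[...,2]>.2)
    vv,uu=np.nonzero(r)
    if len(uu): 
        c=np.array([ray(cam,a,b,.2695)[:2] for a,b in zip(uu,vv)]); q=c.mean(0)
        w=np.linalg.svd(c-q)[2][0]; out['lever']=(len(uu),q,np.arctan2(w[1],w[0]),P[...,2][r].mean())
    k=(V<70)&near&(P[...,2]>.262)&(P[...,2]<.3)&~r
    vv,uu=np.nonzero(k)
    if len(uu)>5:
        c=np.array([ray(cam,a,b,.278)[:2] for a,b in zip(uu,vv)]).astype(np.float32)
        out['ring']=(len(uu),cv2.minEnclosingCircle(c),c.mean(0),np.median(P[...,2][k]))
    g=(abs(H-70)<20)&(S>80)&near&(P[...,2]>.2); vv,uu=np.nonzero(g)
    if len(uu): out['green']=(len(uu),ray(cam,uu.mean(),vv.mean(),.24)[:2],P[...,2][g].mean())
    b=(V>90)&(S<90)&(S>-1)&(abs(P[...,2]-.012)<.006)&near
    return out
E
python3 - <<'E'
from meas import *
for c in("top","scene"):
    im=cv2.imread(f"pics/{c}0.png")[:,:,::-1].copy(); d=np.load(f"{c}0d.npy")
    for k,v in cents(c,im,d).items(): print(c,k,v)
# base corners and plate corners from top crop
f=lambda x,y,z: ray("top",170+(x+.5)/2.857-.5,150+(y+.5)/2.857-.5,z)[:2]
C=[f(547,143,.012),f(690,193,.012),f(622,380,.012),f(480,327,.012)];print("base",np.array(C),np.mean(C,0))
a=(C[0]+C[1]-C[2]-C[3]);print("yaw",np.arctan2(a[1],a[0]))
print("label",f(274,256,.013),"end",f(207,322,.013))
P,v,u=pts("top",np.load("top0d.npy")); 
m=(abs(P[:,0]-.52)<.2)&(abs(P[:,1]-.19)<.2)&(P[:,2]>.02);print(P[m][:,2].max() if m.any() else 0)
E
```

```text
top yellow (69, ((0.5194013118743896, -0.1544468104839325), (0.052961573004722595, 0.052967991679906845), 68.83731079101562))
top lever (38, array([ 0.6568, -0.2362]), np.float64(2.09401311722441), np.float64(0.2697486942578213))
top ring (212, ((0.6392465233802795, -0.20013688504695892), 0.023004544898867607), array([ 0.6391, -0.1997], dtype=float32), np.float64(0.2783973932048346))
top green (15, array([ 0.6189, -0.223 ]), np.float64(0.2343871546544549))
scene yellow (34, ((0.5180999040603638, -0.1551550030708313), (0.054114289581775665, 0.04642624035477638), 67.48017883300781))
scene lever (67, array([ 0.6591, -0.2363]), np.float64(-1.0887768387391208), np.float64(0.26875955823562775))
scene ring (334, ((0.6516368985176086, -0.21849927306175232), 0.03897908702492714), array([ 0.6475, -0.2035], dtype=float32), np.float64(0.27784736108924996))
scene green (9, array([ 0.6335, -0.2016]), np.float64(0.2660726702336895))
base [[ 0.6954 -0.135 ]
 [ 0.6372 -0.2898]
 [ 0.4349 -0.2098]
 [ 0.4954 -0.0573]] [ 0.5657 -0.173 ]
yaw -0.3737337061639697
label [0.5771 0.1654] end [0.5066 0.2391]
0.06165985626846404
```

```bash
cat > plan.py <<'E'
from h import *
np.set_printoptions(precision=4,suppress=True)
def rot():
    q=bot.read_state()["tool_rot"]; return R.from_quat([q[1],q[2],q[3],q[0]])
def plan(p,yaw=None):
    s=bot.read_state(); r=rot(); M=r.as_matrix()
    y=np.arctan2(M[1,1],M[0,1])
    print("pos",s["tcp_pos"],"yaw_y",y,"q",s["q"],"F",s["ft_force"],"open",s["opening"],"t",s["time_s"],"xaxis",M[:,0])
    print("shift mm",M.T@(np.array(p)-s["tcp_pos"])*1000)
    if yaw is not None:
        for k in (-1,0,1):
            yy=yaw+k*np.pi; Y=[np.cos(yy),np.sin(yy),0]; X=[0,0,-1]; D=np.c_[X,Y,np.cross(X,Y)]
            print("turn deg",np.degrees(R.from_matrix(M.T@D).as_rotvec()))
E
python3 -c "
from plan import *
plan([.6395,-.2,.36],.48)"
```

```text
pos [ 0.2614 -0.5401  0.2337] yaw_y -1.1199689847930048 q [-1.1767  0.0911  1.2307  0.      1.8198 -0.0567] F [0.4565 0.1339 0.0129] open 1.0003644743120148 t 0.9 xaxis [ 0.0001 -0.0001 -1.    ]
shift mm [-126.3314 -141.3694 -488.4762]
turn deg [88.3285 -0.0043 -0.0019]
turn deg [-91.6715   0.0019  -0.0043]
turn deg [88.3285 -0.0043 -0.0019]
```

>>> apply_moves(motion=[{"tx": -40,"tz": -20,"ax": -8.5,"jaw": 87},{"tx": -80,"tz": -50,"ax": -17,"jaw": 87},{"tx": -110,"ty": -10,"tz": -85,"ax": -25.5,"jaw": 87},{"tx": -126,"ty": -25,"tz": -130,"ax": -34,"jaw": 87},{"tx": -126,"ty": -40,"tz": -175,"ax": -42.5,"jaw": 87}])

```text
$.motion[0]: bad value
```

```bash
python3 -c "
from plan import *
plan([.6395,-.2,.36],.48)"
```

```text
pos [ 0.2614 -0.5401  0.2337] yaw_y -1.1199689847930048 q [-1.1767  0.0911  1.2307  0.      1.8198 -0.0567] F [0.4565 0.1339 0.0129] open 1.0003644743120148 t 0.9 xaxis [ 0.0001 -0.0001 -1.    ]
shift mm [-126.3314 -141.3694 -488.4762]
turn deg [88.3285 -0.0043 -0.0019]
turn deg [-91.6715   0.0019  -0.0043]
turn deg [88.3285 -0.0043 -0.0019]
```

>>> apply_moves(motion=[{"ax": -8.5,"ay": 0,"az": 0,"tx": -40,"ty": 0,"tz": -20,"jaw": 87},{"ax": -17,"ay": 0,"az": 0,"tx": -80,"ty": 0,"tz": -50,"jaw": 87},{"ax": -25.5,"ay": 0,"az": 0,"tx": -110,"ty": -10,"tz": -85,"jaw": 87},{"ax": -34,"ay": 0,"az": 0,"tx": -126,"ty": -25,"tz": -130,"jaw": 87},{"ax": -42.5,"ay": 0,"az": 0,"tx": -126,"ty": -40,"tz": -175,"jaw": 87}])

```text
time_s: 1.4
tcp_pos: [0.4026, -0.4271, 0.3634]
tool_rot: [0.401, 0.584, 0.397, -0.584]
ft_force: [0.1, -0.3, 0.2]
opening: 0.992
```

```bash
python3 -c "
from plan import *
plan([.6395,-.2,.36],.48)"
```

```text
pos [ 0.4026 -0.4271  0.3634] yaw_y -0.37318526376068006 q [-0.873   0.1203  0.9656  0.      2.0499 -0.4998] F [ 0.0584 -0.2628  0.1876] open 0.9921290788276345 t 1.4 xaxis [ 0.0038 -0.0044 -1.    ]
shift mm [   3.2563  137.7987 -297.8941]
turn deg [131.1152  -0.2537  -0.3336]
turn deg [-48.8842   0.2736  -0.2081]
turn deg [131.1152  -0.2537  -0.3336]
```

>>> apply_moves(motion=[{"ax": -8.5,"ay": 0,"az": 0,"tx": 3,"ty": 20,"tz": -43,"jaw": 87},{"ax": -17,"ay": 0,"az": 0,"tx": 3,"ty": 40,"tz": -86,"jaw": 87},{"ax": -25.5,"ay": 0,"az": 0,"tx": 3,"ty": 60,"tz": -129,"jaw": 87},{"ax": -34,"ay": 0,"az": 0,"tx": 3,"ty": 80,"tz": -172,"jaw": 87},{"ax": -42.5,"ay": 0,"az": 0,"tx": 3,"ty": 100,"tz": -215,"jaw": 87}])

```text
time_s: 1.9
tcp_pos: [0.575, -0.2634, 0.3568]
tool_rot: [0.584, 0.4, 0.583, -0.4]
ft_force: [0.0, -0.5, -0.8]
opening: 0.991
```

```bash
python3 -c "
from plan import *
plan([.6395,-.2,.36],.48)"
```

```text
pos [ 0.575  -0.2634  0.3568] yaw_y 0.3695861293895938 q [-0.4833  0.252   0.8292 -0.0001  2.06   -0.8529] F [ 0.0358 -0.5127 -0.8124] open 0.9908610102290706 t 1.9 xaxis [ 0.0003 -0.0003 -1.    ]
shift mm [ -3.197   83.0568 -35.7785]
turn deg [173.6737  -0.0154  -0.0315]
turn deg [-6.3263  0.0208 -0.0101]
turn deg [173.6737  -0.0154  -0.0315]
```

>>> apply_moves(motion=[{"ax": -6,"ay": 0,"az": 0,"tx": -3,"ty": 42,"tz": -18,"jaw": 87},{"ax": -6.3,"ay": 0,"az": 0,"tx": -3,"ty": 83,"tz": -36,"jaw": 87},{"ax": -6.3,"ay": 0,"az": 0,"tx": -3,"ty": 83,"tz": -36,"jaw": 87},{"ax": -6.3,"ay": 0,"az": 0,"tx": -3,"ty": 83,"tz": -36,"jaw": 87}])

```text
time_s: 2.3
tcp_pos: [0.6392, -0.201, 0.3587]
tool_rot: [0.603, 0.368, 0.604, -0.368]
ft_force: [0.9, -1.0, -0.6]
opening: 0.987
```

```bash
python3 -c "
from plan import *
from meas import cents
plan([.6395,-.2,.267],.48)
im,d=viewer.capture('wrist'); cv2.imwrite('pics/w1.png',im[:,:,::-1])
for k,v in cents('wrist',im,d).items(): print(k,v)
"
```

```text
pos [ 0.6392 -0.201   0.3587] yaw_y 0.4752676406153011 q [-0.3552  0.376   0.6752 -0.0004  2.0919 -0.8307] F [ 0.8781 -0.9718 -0.6016] open 0.9872261132993372 t 2.3 xaxis [-0.0015  0.0002 -1.    ]
shift mm [91.6608  0.8106 -0.6731]
turn deg [179.7288   0.1083   0.0761]
turn deg [-0.2712 -0.0485  0.069 ]
turn deg [179.7288   0.1083   0.0761]Traceback (most recent call last):
  File "<string>", line 6, in <module>
    for k,v in cents('wrist',im,d).items(): print(k,v)
               ~~~~~^^^^^^^^^^^^^^
  File "meas.py", line 21, in cents
    c=np.array([ray(cam,a,b,.278)[:2] for a,b in zip(uu,vv)]).astype(np.float32)
                ~~~^^^^^^^^^^^^^^
  File "h.py", line 13, in ray
    m=viewer.camera_model(cam); K=np.array(m["K"]); T=np.array(m["world_from_camera"])
ValueError: time passes only in moves, steps and waits
```

View pics/w1.png

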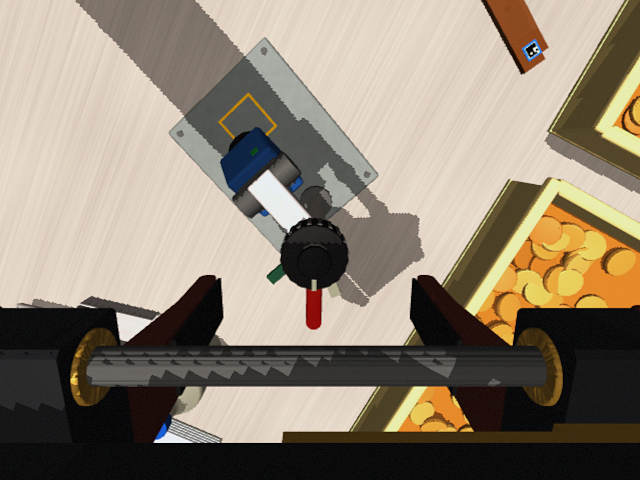

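The wrist view shows the ring at (314,254), centred between the jaws. The lever points straight down the image to (314,328), perpendicular to the jaw axis. The green tab is at (276,273) and the white tab at (334,290).

```bash
python3 - <<'E'
import re
s=open('h.py').read()
s=s.replace("def pts(","_c={}\ndef cm(cam):\n    if cam not in _c: _c[cam]=viewer.camera_model(cam)\n    return _c[cam]\ndef pts(",1)
s=re.sub(r"m=viewer.camera_model\(cam\)","m=cm(cam)",s)
open('h.py','w').write(s)
E
python3 -c "
from plan import *
print(ray('wrist',314,252,.284)[:2],ray('wrist',314,310,.2695)[:2],ray('wrist',248,119,.012))
plan([.6395,-.2,.267],.48)
"
```

```text
[ 0.6356 -0.1997] [ 0.6563 -0.2404] [ 0.5155 -0.1517  0.012 ]
pos [ 0.6385 -0.202   0.3594] yaw_y 0.4734603654195203 q [-0.357   0.3745  0.6757 -0.0005  2.0919 -0.8307] F [-0.2625 -0.574   0.5575] open 0.9931730194711735 t 2.35 xaxis [-0.0006 -0.0003 -1.    ]
shift mm [92.3804  1.8715 -1.3238]
turn deg [179.6253   0.0605   0.0056]
turn deg [-0.3747 -0.0036  0.0386]
turn deg [179.6253   0.0605   0.0056]
```

>>> apply_moves(motion=[{"ax": -0.3,"ay": 0,"az": 0,"tx": 30,"ty": 1,"tz": -1,"jaw": 87},{"ax": -0.3,"ay": 0,"az": 0,"tx": 65,"ty": 1,"tz": -1,"jaw": 87},{"ax": -0.3,"ay": 0,"az": 0,"tx": 92,"ty": 1,"tz": -1,"jaw": 87},{"ax": -0.3,"ay": 0,"az": 0,"tx": 92,"ty": 1,"tz": -1,"jaw": 87},{"ax": -0.3,"ay": 0,"az": 0,"tx": 92,"ty": 1,"tz": -1,"jaw": 50}], newtons=25)

```text
time_s: 2.85
tcp_pos: [0.6381, -0.2016, 0.2687]
tool_rot: [0.604, 0.368, 0.604, -0.368]
ft_force: [-0.8, 0.3, 0.8]
opening: 0.933
```

>>> apply_moves(motion=[{"ax": 0,"ay": 0,"az": 0,"tx": 0,"ty": 0,"tz": 0,"jaw": 40},{"ax": 0,"ay": 0,"az": 0,"tx": 0,"ty": 0,"tz": 0,"jaw": 40},{"ax": 0,"ay": 0,"az": 0,"tx": 0,"ty": 0,"tz": 0,"jaw": 35},{"ax": 0,"ay": 0,"az": 0,"tx": 0,"ty": 0,"tz": 0,"jaw": 35},{"ax": 0,"ay": 0,"az": 0,"tx": 0,"ty": 0,"tz": 0,"jaw": 35}], newtons=25)

```text
time_s: 3.35
tcp_pos: [0.6377, -0.2013, 0.2682]
tool_rot: [0.603, 0.367, 0.605, -0.369]
ft_force: [-1.8, 0.5, 1.0]
opening: 0.494
```

```bash
python3 -c "
from plan import *
plan([.638,-.2,.267],-.365)
"
```

```text
pos [ 0.6377 -0.2013  0.2682] yaw_y 0.47719184204930576 q [-0.3554  0.2984  0.9354 -0.0027  1.91   -0.8334] F [-1.7793  0.4715  1.0412] open 0.4938369395981927 t 3.35 xaxis [-0.0029 -0.0016 -1.    ]
shift mm [ 1.2266  0.8661 -1.0385]
turn deg [-131.7458   -0.2185    0.1059]
turn deg [48.254   0.0866  0.1787]
turn deg [-131.7458   -0.2185    0.1059]
```

>>> apply_moves(motion=[{"ax": 5,"ay": 0,"az": 0,"tx": 0,"ty": 0,"tz": 0,"jaw": 35},{"ax": 12,"ay": 0,"az": 0,"tx": 0,"ty": 0,"tz": 0,"jaw": 35},{"ax": 19,"ay": 0,"az": 0,"tx": 0,"ty": 0,"tz": 0,"jaw": 35},{"ax": 26,"ay": 0,"az": 0,"tx": 0,"ty": 0,"tz": 0,"jaw": 35},{"ax": 33,"ay": 0,"az": 0,"tx": 0,"ty": 0,"tz": 0,"jaw": 35}], newtons=35)

```text
time_s: 3.85
tcp_pos: [0.6388, -0.2011, 0.2682]
tool_rot: [-0.474, -0.525, -0.473, 0.525]
ft_force: [-0.6, -2.0, 1.5]
opening: 0.496
```

>>> apply_moves(motion=[{"ax": 7,"ay": 0,"az": 0,"tx": 0,"ty": 0,"tz": 0,"jaw": 35},{"ax": 12,"ay": 0,"az": 0,"tx": 0,"ty": 0,"tz": 0,"jaw": 35},{"ax": 15.5,"ay": 0,"az": 0,"tx": 0,"ty": 0,"tz": 0,"jaw": 35},{"ax": 15.5,"ay": 0,"az": 0,"tx": 0,"ty": 0,"tz": 0,"jaw": 35},{"ax": 15.5,"ay": 0,"az": 0,"tx": 0,"ty": 0,"tz": 0,"jaw": 35}])

```text
time_s: 4.35
tcp_pos: [0.6393, -0.2012, 0.2682]
tool_rot: [0.401, 0.583, 0.4, -0.583]
ft_force: [1.9, -3.8, 3.2]
opening: 0.496
```

```bash
python3 -c "
from plan import *
plan([.638,-.2,.267],-.365)
im,d=viewer.capture('wrist'); cv2.imwrite('pics/w2.png',im[:,:,::-1])
"
```

```text
pos [ 0.6393 -0.2012  0.2682] yaw_y -0.3669757223899637 q [-0.3552  0.2986  0.9351 -0.001   1.906   0.0115] F [ 1.9446 -3.7814  3.1504] open 0.4964741368876859 t 4.35 xaxis [ 0.0014 -0.0015 -1.    ]
shift mm [ 1.2462 -1.6188 -0.6389]
turn deg [179.8867  -0.1672  -0.0804]
turn deg [-0.1132  0.0512 -0.1065]
turn deg [179.8867  -0.1672  -0.0804]
```

View pics/w2.png

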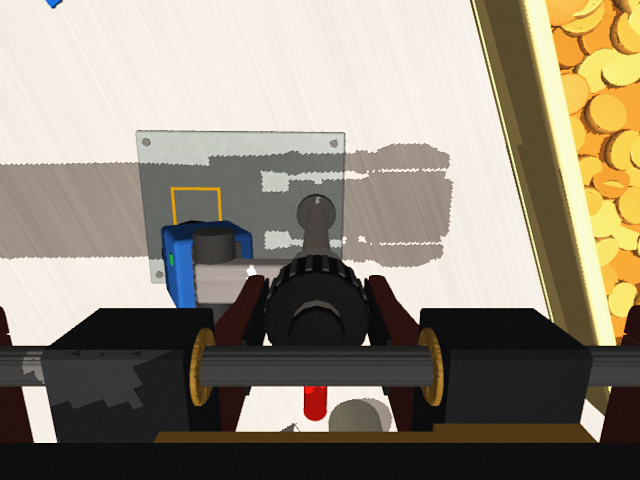

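The lever at (315,400) still lies exactly across the jaws, so the grip didn't slip, and it covers the green tab. The stand's edges run parallel to the jaws. Next I'll release and rise.

>>> apply_moves(motion=[{"ax": 0,"ay": 0,"az": 0,"tx": 0,"ty": 0,"tz": 0,"jaw": 87},{"ax": 0,"ay": 0,"az": 0,"tx": 0,"ty": 0,"tz": 0,"jaw": 87},{"ax": 0,"ay": 0,"az": 0,"tx": 0,"ty": 0,"tz": 0,"jaw": 87},{"ax": 0,"ay": 0,"az": 0,"tx": 0,"ty": 0,"tz": 0,"jaw": 87},{"ax": 0,"ay": 0,"az": 0,"tx": -20,"ty": 0,"tz": 0,"jaw": 87}])

```text
time_s: 4.9
tcp_pos: [0.6384, -0.1999, 0.2839]
tool_rot: [-0.398, -0.582, -0.402, 0.584]
ft_force: [-0.3, 0.8, 0.1]
opening: 0.909
```

>>> apply_moves(motion=[{"ax": 0,"ay": 0,"az": 0,"tx": -40,"ty": 0,"tz": 0,"jaw": 87},{"ax": 0,"ay": 0,"az": 0,"tx": -80,"ty": 0,"tz": 0,"jaw": 87},{"ax": 0,"ay": 0,"az": 0,"tx": -80,"ty": 0,"tz": 0,"jaw": 87},{"ax": 0,"ay": 0,"az": 0,"tx": -80,"ty": 0,"tz": 0,"jaw": 87}])

```text
time_s: 5.3
tcp_pos: [0.6394, -0.2004, 0.3691]
tool_rot: [0.401, 0.584, 0.399, -0.582]
ft_force: [-0.1, 0.3, -0.5]
opening: 0.99
```

```bash
python3 -c "
from plan import *
plan([.638,-.2,.267],-.365)
im,d=viewer.capture('wrist'); cv2.imwrite('pics/w3.png',im[:,:,::-1])
im,d=viewer.capture('top'); cv2.imwrite('pics/top3.png',im[:,:,::-1])
"
```

```text
pos [ 0.6394 -0.2004  0.3691] yaw_y -0.367374300936987 q [-0.3545  0.384   0.6455  0.0002  2.1092  0.0129] F [-0.0818  0.3008 -0.4551] open 0.9897336405478515 t 5.3 xaxis [ 0.0028 -0.0009 -1.    ]
shift mm [102.0462  -1.6957   0.1694]
turn deg [179.8638  -0.2637   0.0189]
turn deg [-0.136 -0.012 -0.168]
turn deg [179.8638  -0.2637   0.0189]
```

View pics/w3.png

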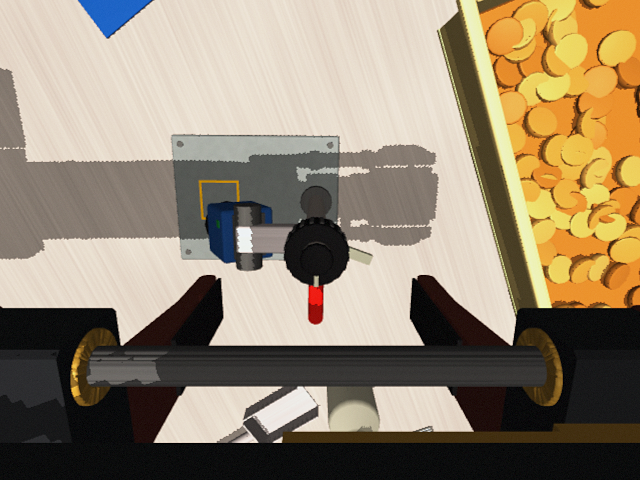

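The lever at (316,300) points straight down the image and covers the green tab, and the white tab shows at (355,255). The base edge from (172,135) to (338,136) is perpendicular to it, so the ring is locked. Next is the plate.

```bash
python3 -c "
from plan import *
a=ray('wrist',173,136,.012);b=ray('wrist',338,137,.012);c=ray('wrist',181,259,.012)
print('stand yaw',np.arctan2(*(b-a)[1::-1]),np.linalg.norm(b-a),np.linalg.norm(c-a),'lever',np.arctan2(*(ray('wrist',316,322,.2695)-ray('wrist',316,288,.2695))[1::-1]))
print((ray('wrist',200,181,.012)+ray('wrist',239,181,.012))/2)
# plate: viewpoint above label end
plan([.50,.20,.30],.77)
"
```

```text
stand yaw -0.37235533986758157 0.21303609429664136 0.16581182107048917 lever -1.9373136727039983
[ 0.5266 -0.1327  0.012 ]
pos [ 0.6391 -0.2003  0.3657] yaw_y -0.3675062606723822 q [-0.3546  0.3853  0.6501  0.0001  2.1089  0.013 ] F [ 0.1409  0.0919 -0.2789] open 0.9905701168072663 t 5.4 xaxis [-0.0025  0.001  -1.    ]
shift mm [  66.5044 -273.4552 -323.6259]
turn deg [114.8256   0.1541   0.1027]
turn deg [-65.1743  -0.0912   0.1369]
turn deg [114.8256   0.1541   0.1027]
```

>>> apply_moves(motion=[{"ax": -7.5,"ay": 0,"az": 0,"tx": 0,"ty": -27,"tz": -38,"jaw": 87},{"ax": -15,"ay": 0,"az": 0,"tx": 0,"ty": -54,"tz": -76,"jaw": 87},{"ax": -22.5,"ay": 0,"az": 0,"tx": 10,"ty": -81,"tz": -114,"jaw": 87},{"ax": -30,"ay": 0,"az": 0,"tx": 25,"ty": -108,"tz": -152,"jaw": 87},{"ax": -37.5,"ay": 0,"az": 0,"tx": 45,"ty": -135,"tz": -190,"jaw": 87}])

```text
time_s: 5.9
tcp_pos: [0.5804, 0.0265, 0.3209]
tool_rot: [0.567, 0.422, 0.568, -0.422]
ft_force: [0.3, 0.6, 0.0]
opening: 0.989
```

```bash
python3 -c "
from plan import *
plan([.5355,.2087,.18],.763)
"
```

```text
pos [0.5804 0.0265 0.3209] yaw_y 0.29212473959515195 q [-0.0131  0.0778  1.0888  0.0002  1.9767 -0.3051] F [0.2731 0.6048 0.0393] open 0.9888903094730515 t 5.9 xaxis [-0.0017  0.0002 -1.    ]
shift mm [ 141.0118    9.725  -187.3407]
turn deg [153.0208   0.1079   0.0823]
turn deg [-26.9792  -0.0605   0.0793]
turn deg [153.0208   0.1079   0.0823]
```

>>> apply_moves(motion=[{"ax": -7,"ay": 0,"az": 0,"tx": 28,"ty": 2,"tz": -38,"jaw": 87},{"ax": -14,"ay": 0,"az": 0,"tx": 56,"ty": 4,"tz": -76,"jaw": 87},{"ax": -20,"ay": 0,"az": 0,"tx": 84,"ty": 6,"tz": -114,"jaw": 87},{"ax": -26.9,"ay": 0,"az": 0,"tx": 112,"ty": 8,"tz": -152,"jaw": 87},{"ax": -26.9,"ay": 0,"az": 0,"tx": 141,"ty": 10,"tz": -187,"jaw": 87}])

```text
time_s: 6.4
tcp_pos: [0.5364, 0.2083, 0.1785]
tool_rot: [0.649, 0.278, 0.651, -0.28]
ft_force: [0.8, -0.5, 0.1]
opening: 0.987
```

>>> apply_moves(motion=[{"ax": 0,"ay": 0,"az": 0,"tx": 0,"ty": 0,"tz": 0,"jaw": 87},{"ax": 0,"ay": 0,"az": 0,"tx": 0,"ty": 0,"tz": 0,"jaw": 87}])

```text
time_s: 6.6
tcp_pos: [0.5369, 0.2069, 0.1795]
tool_rot: [0.648, 0.278, 0.651, -0.281]
ft_force: [-0.2, -0.1, 0.7]
opening: 0.99
```

```bash
python3 -c "
from plan import *
plan([.5355,.2087,.18],.763)
im,d=viewer.capture('wrist'); cv2.imwrite('pics/w4.png',im[:,:,::-1])
"
```

```text
pos [0.5369 0.2069 0.1795] yaw_y 0.7577715056005573 q [ 0.3091  0.0248  1.3952 -0.0005  1.7262 -0.4488] F [-0.2299 -0.1436  0.7359] open 0.9899844660036001 t 6.6 xaxis [-0.0042 -0.0019 -1.    ]
shift mm [-0.5409  0.1976 -2.23  ]
turn deg [179.6998   0.3925   0.1407]
turn deg [-0.2998 -0.0897  0.2503]
turn deg [179.6998   0.3925   0.1407]
```

View pics/w4.png

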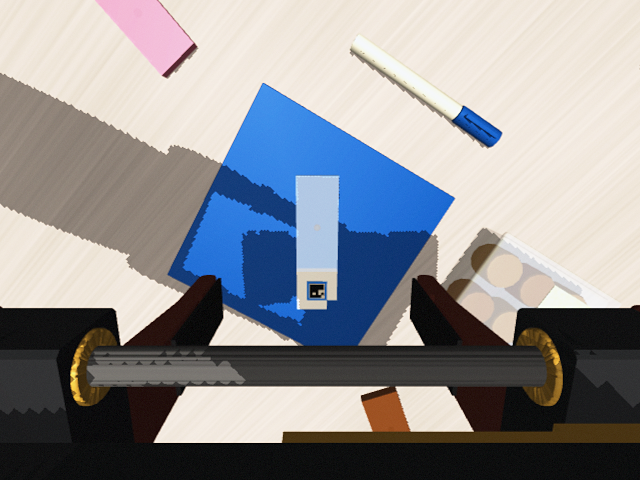

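The plate is upright in the view. Its clear end is at row 176, the frosted end at rows 270–309 with the notch at (332,305), and the label at (317,291). That is consistent with label up.

```bash
python3 -c "
from plan import *
l=ray('wrist',317,291,.013)[:2]; e=(ray('wrist',297,177,.013)+ray('wrist',339,177,.013))[:2]/2
w=np.linalg.norm(ray('wrist',297,177,.013)-ray('wrist',339,177,.013))
d=l-e; n=np.linalg.norm(d); print('label',l,'end',e,n,w,'yaw',np.arctan2(d[1],d[0]))
u=d/n; print('label dir yaw'); m=(l+e)/2; c=m+u*(-.009+0)  # mid of label(42) and end(-60) is x=-9
print('grasp',c)
plan([c[0],c[1],.0155],np.arctan2(d[1],d[0])+np.pi/2)
"
```

```text
label [0.5787 0.1634] end [0.5093 0.238 ] 0.10182680033662245 0.035165183000035065 yaw -0.8210120320712383
label dir yaw
grasp [0.5379 0.2073]
pos [0.5379 0.2064 0.1812] yaw_y 0.756325720596764 q [ 0.3076  0.0239  1.3929 -0.0006  1.7263 -0.4488] F [-0.2128  0.3419 -0.4324] open 0.9884261474814854 t 6.65 xaxis [-0.0014 -0.001  -1.    ]
shift mm [165.7405   0.8876  -0.6322]
turn deg [-179.6251   -0.151    -0.0164]
turn deg [ 0.3748 -0.0104  0.0963]
turn deg [-179.6251   -0.151    -0.0164]
```

>>> apply_moves(motion=[{"ax": 0.3,"ay": 0,"az": 0,"tx": 45,"ty": 0.5,"tz": 0,"jaw": 87},{"ax": 0.3,"ay": 0,"az": 0,"tx": 90,"ty": 0.5,"tz": 0,"jaw": 87},{"ax": 0.3,"ay": 0,"az": 0,"tx": 125,"ty": 0.5,"tz": 0,"jaw": 87},{"ax": 0.3,"ay": 0,"az": 0,"tx": 150,"ty": 0.5,"tz": 0,"jaw": 80},{"ax": 0.3,"ay": 0,"az": 0,"tx": 160,"ty": 0.5,"tz": 0,"jaw": 60}], newtons=15)

```text
time_s: 7.15
tcp_pos: [0.5381, 0.2054, 0.0198]
tool_rot: [0.647, 0.282, 0.649, -0.283]
ft_force: [-0.2, 0.3, 0.4]
opening: 0.857
```

>>> apply_moves(motion=[{"ax": 0,"ay": 0,"az": 0,"tx": 0,"ty": 0,"tz": 0,"jaw": 60}])

```text
time_s: 7.25
tcp_pos: [0.5387, 0.2061, 0.0215]
tool_rot: [0.648, 0.282, 0.649, -0.283]
ft_force: [-0.1, 1.0, -0.3]
opening: 0.767
```

```bash
python3 -c "
from plan import *
for i in range(4): plan([.5379,.2073,.016])
"
```

```text
pos [0.5387 0.2061 0.0215] yaw_y 0.7493586558103351 q [ 0.3065  0.0939  1.6066 -0.0002  1.4424 -0.4428] F [-0.0767  1.0247 -0.2901] open 0.7668092073215743 t 7.25 xaxis [-0.0012 -0.0006 -1.    ]
shift mm [ 5.4944  0.2672 -1.4379]
pos [0.5387 0.2061 0.0215] yaw_y 0.7493586558103351 q [ 0.3065  0.0939  1.6066 -0.0002  1.4424 -0.4428] F [-0.0767  1.0247 -0.2901] open 0.7668092073215743 t 7.25 xaxis [-0.0012 -0.0006 -1.    ]
shift mm [ 5.4944  0.2672 -1.4379]
pos [0.5387 0.2061 0.0215] yaw_y 0.7493586558103351 q [ 0.3065  0.0939  1.6066 -0.0002  1.4424 -0.4428] F [-0.0767  1.0247 -0.2901] open 0.7668092073215743 t 7.25 xaxis [-0.0012 -0.0006 -1.    ]
shift mm [ 5.4944  0.2672 -1.4379]
pos [0.5387 0.2061 0.0215] yaw_y 0.7493586558103351 q [ 0.3065  0.0939  1.6066 -0.0002  1.4424 -0.4428] F [-0.0767  1.0247 -0.2901] open 0.7668092073215743 t 7.25 xaxis [-0.0012 -0.0006 -1.    ]
shift mm [ 5.4944  0.2672 -1.4379]
```

>>> apply_moves(motion=[{"ax": 0,"ay": 0,"az": 0,"tx": 4.5,"ty": 0,"tz": -1,"jaw": 55},{"ax": 0,"ay": 0,"az": 0,"tx": 4.5,"ty": 0,"tz": -1,"jaw": 25},{"ax": 0,"ay": 0,"az": 0,"tx": 4.5,"ty": 0,"tz": -1,"jaw": 25},{"ax": 0,"ay": 0,"az": 0,"tx": 4.5,"ty": 0,"tz": -1,"jaw": 25},{"ax": 0,"ay": 0,"az": 0,"tx": 4.5,"ty": 0,"tz": -1,"jaw": 25}], newtons=20)

```text
time_s: 7.75
tcp_pos: [0.5385, 0.2082, 0.0186]
tool_rot: [0.649, 0.282, 0.648, -0.281]
ft_force: [-0.9, -0.2, 3.7]
opening: 0.405
```

>>> apply_moves(motion=[{"ax": 0,"ay": 0,"az": 0,"tx": 0,"ty": 0,"tz": 0,"jaw": 25},{"ax": 0,"ay": 0,"az": 0,"tx": 0,"ty": 0,"tz": 0,"jaw": 25},{"ax": 0,"ay": 0,"az": 0,"tx": 0,"ty": 0,"tz": 0,"jaw": 25}])

```text
time_s: 8.05
tcp_pos: [0.5385, 0.2082, 0.0186]
tool_rot: [0.649, 0.282, 0.648, -0.281]
ft_force: [0.1, -0.5, 5.4]
opening: 0.407
```

```bash
python3 -c "
from plan import *
plan([.5379,.2073,.016])
"
```

```text
pos [0.5385 0.2082 0.0186] yaw_y 0.7510540251436268 q [ 0.31    0.0951  1.6107 -0.0001  1.4341 -0.441 ] F [ 0.0656 -0.5105  5.3678] open 0.4072882901492534 t 8.05 xaxis [ 0.0016  0.0004 -1.    ]
shift mm [ 2.5806 -1.0372  0.2558]
```

>>> apply_moves(motion=[{"ax": 0,"ay": 0,"az": 0,"tx": -15,"ty": 0,"tz": 0,"jaw": 25},{"ax": 0,"ay": 0,"az": 0,"tx": -45,"ty": 0,"tz": 0,"jaw": 25},{"ax": 0,"ay": 0,"az": 0,"tx": -80,"ty": 0,"tz": 0,"jaw": 25},{"ax": 0,"ay": 0,"az": 0,"tx": -115,"ty": 0,"tz": 0,"jaw": 25},{"ax": 0,"ay": 0,"az": 0,"tx": -130,"ty": 0,"tz": 0,"jaw": 25}], newtons=25)

```text
time_s: 8.55
tcp_pos: [0.5391, 0.2085, 0.1522]
tool_rot: [0.65, 0.283, 0.647, -0.28]
ft_force: [0.4, 0.1, 0.1]
opening: 0.41
```

```bash
python3 -c "
from plan import *
plan([.405,-.11,.14],1.203)
"
```

```text
pos [0.5391 0.2085 0.1522] yaw_y 0.7511287939186841 q [ 0.3101  0.0256  1.4426  0.0001  1.6675 -0.441 ] F [0.3943 0.087  0.1443] open 0.4101438525501004 t 8.55 xaxis [ 0.0056  0.0019 -1.    ]
shift mm [  10.8081 -315.4467  141.2273]
turn deg [154.1087  -0.3723  -0.2823]
turn deg [-25.8906   0.2063  -0.2721]
turn deg [154.1087  -0.3723  -0.2823]
```

>>> apply_moves(motion=[{"ax": -2,"ay": 0,"az": 0,"tx": 0,"ty": -20,"tz": 15,"jaw": 25},{"ax": -5,"ay": 0,"az": 0,"tx": 2,"ty": -52,"tz": 35,"jaw": 25},{"ax": -8,"ay": 0,"az": 0,"tx": 4,"ty": -86,"tz": 55,"jaw": 25},{"ax": -11,"ay": 0,"az": 0,"tx": 5,"ty": -120,"tz": 75,"jaw": 25},{"ax": -14,"ay": 0,"az": 0,"tx": 6,"ty": -154,"tz": 90,"jaw": 25}])

```text
time_s: 9.05
tcp_pos: [0.4859, 0.0357, 0.1405]
tool_rot: [0.678, 0.2, 0.679, -0.2]
ft_force: [-0.4, -0.1, 0.6]
opening: 0.408
```

```bash
python3 -c "
from plan import *
plan([.405,-.11,.14],1.203)
"
```

```text
pos [0.4859 0.0357 0.1405] yaw_y 0.9975391114067772 q [ 0.0036 -0.2131  1.6873 -0.0002  1.6687 -0.9939] F [-0.4421 -0.116   0.6226] open 0.4075930567972369 t 9.05 xaxis [-0.0013 -0.0003 -1.    ]
shift mm [   0.6099 -166.247    11.0661]
turn deg [168.2279   0.0693   0.0893]
turn deg [-11.7721  -0.0606   0.047 ]
turn deg [168.2279   0.0693   0.0893]
```

>>> apply_moves(motion=[{"ax": -3,"ay": 0,"az": 0,"tx": 0,"ty": -36,"tz": 3,"jaw": 25},{"ax": -6,"ay": 0,"az": 0,"tx": 0,"ty": -76,"tz": 6,"jaw": 25},{"ax": -9,"ay": 0,"az": 0,"tx": 0,"ty": -116,"tz": 9,"jaw": 25},{"ax": -11.8,"ay": 0,"az": 0,"tx": 0,"ty": -150,"tz": 11,"jaw": 25},{"ax": -11.8,"ay": 0,"az": 0,"tx": 0,"ty": -166,"tz": 11,"jaw": 25}])

```text
time_s: 9.55
tcp_pos: [0.4041, -0.11, 0.1408]
tool_rot: [0.695, 0.13, 0.695, -0.13]
ft_force: [0.4, 0.5, -0.1]
opening: 0.405
```

>>> apply_moves(motion=[{"ax": 0,"ay": 0,"az": 0,"tx": 0,"ty": 0,"tz": 0,"jaw": 25},{"ax": 0,"ay": 0,"az": 0,"tx": 0,"ty": 0,"tz": 0,"jaw": 25}])

```text
time_s: 9.75
tcp_pos: [0.4056, -0.1079, 0.141]
tool_rot: [0.695, 0.13, 0.695, -0.13]
ft_force: [1.0, -0.9, 0.1]
opening: 0.405
```

```bash
python3 -c "
from plan import *
plan([.462,-.133,.095],1.203)
for c in ('wrist','top','scene'):
    im,d=viewer.capture(c); cv2.imwrite('pics/%s5.png'%c,im[:,:,::-1]); np.save(c+'5d.npy',d)
    for r in nets.boxes_of(c,'plate_label')[:3]: print(c,r['p'],r['at'],ray(c,r['at'][1],r['at'][0],.135))
"
```

```text
pos [ 0.4056 -0.1079  0.141 ] yaw_y 1.2003405321234282 q [-0.3415 -0.4085  1.8423  0.0005  1.7082 -1.5418] F [ 1.0098 -0.902   0.1219] open 0.40495404522842027 t 9.75 xaxis [-0.0003  0.0006 -1.    ]
shift mm [46.012  -3.0065 61.6519]
turn deg [179.8476  -0.0458   0.0428]
turn deg [-0.1524 -0.0273 -0.0292]
turn deg [179.8476  -0.0458   0.0428]
wrist 0.74 [290.3, 314.4] [ 0.4005 -0.1066  0.135 ]
top 0.96 [185.4, 284.2] [0.7243 0.0981 0.135 ]
top 0.81 [324.4, 243.2] [0.3221 0.2225 0.135 ]
top 0.68 [306.8, 189.0] [0.3756 0.3786 0.135 ]
scene 0.96 [327.4, 371.7] [0.8169 0.0605 0.135 ]
scene 0.76 [200.2, 352.2] [0.4296 0.1665 0.135 ]
scene 0.59 [226.3, 253.0] [ 0.4373 -0.119   0.135 ]
```

View pics/wrist5.png

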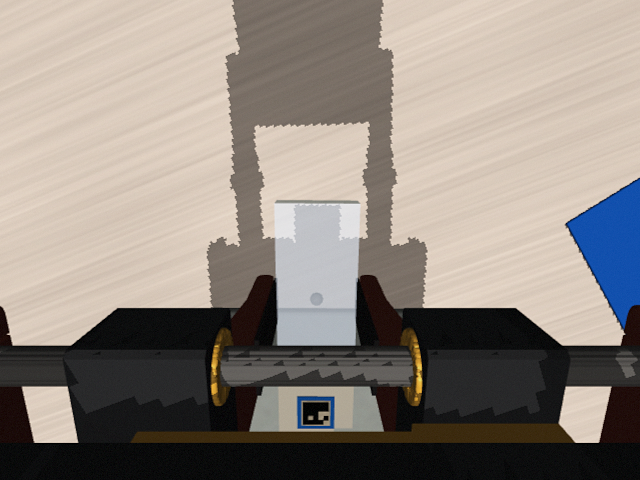

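The plate sits straight in the jaws, clear end at row 201, with the label at (316,413) uncovered on the far side of the pads. The label should be about 60 mm ahead of the TCP, so I'll work out the final shift.

```bash
python3 -c "
from plan import *
d=np.load('wrist5d.npy')
for (u,v) in [(288,401),(316,413),(345,425),(290,330),(345,330),(285,215),(350,215),(317,215),(300,250)]:
    m=cm('wrist');K=m['K'];T=m['world_from_camera'];z=d[v,u]; p=T[:3,:3]@(z*np.linalg.solve(K,[u,v,1.]))+T[:3,3]; print(u,v,p)
for z in(.134,.136):
  l=ray('wrist',316,413,z);e=ray('wrist',317.5,202,z);print(z,l,e,np.linalg.norm(l-e),np.arctan2(*(l-e)[1::-1]))
d=np.load('scene5d.npy'); 
a=nets  
m=cm('scene');K=m['K'];T=m['world_from_camera'];print([ (T[:3,:3]@(d[v,u]*np.linalg.solve(K,[u,v,1.]))+T[:3,3]) for u,v in [(253,226),(252,226),(254,226)]])
plan([.462,-.133,.095],1.203)
"
```

```text
288 401 [ 0.4486 -0.1388  0.1357]
316 413 [ 0.4593 -0.1285  0.1362]
345 425 [ 0.4716 -0.118   0.1352]
290 330 [ 0.4146 -0.1241  0.1348]
345 330 [ 0.4232 -0.1005  0.1357]
285 215 [ 0.3644 -0.1061  0.1349]
350 215 [ 0.3742 -0.0804  0.1354]
317 215 [ 0.3692 -0.0934  0.1351]
300 250 [ 0.3809 -0.1058  0.135 ]
0.134 [ 0.4609 -0.1292  0.134 ] [ 0.3643 -0.0913  0.134 ] 0.10379607519013491 -0.37321453522418163
0.136 [ 0.4594 -0.1286  0.136 ] [ 0.364  -0.0912  0.136 ] 0.10248309557423027 -0.3732145352241817
[array([ 0.4359, -0.1187,  0.1346]), array([ 0.4359, -0.1213,  0.1355]), array([ 0.4359, -0.1161,  0.1337])]
pos [ 0.406  -0.1075  0.1413] yaw_y 1.2026923606709696 q [-0.3399 -0.408   1.8416  0.0001  1.7084 -1.5426] F [ 0.6421 -0.1012 -0.6587] open 0.40503723201782216 t 10.05 xaxis [-0.0003  0.0002 -1.    ]
shift mm [46.2646 -3.6723 61.5016]
turn deg [179.9824  -0.0066   0.0314]
turn deg [-0.0176 -0.02   -0.0042]
turn deg [179.9824  -0.0066   0.0314]
```

>>> apply_moves(motion=[{"ax": 0,"ay": 0,"az": 0,"tx": 15,"ty": -1,"tz": 5,"jaw": 25},{"ax": 0,"ay": 0,"az": 0,"tx": 30,"ty": -2,"tz": 15,"jaw": 25},{"ax": 0,"ay": 0,"az": 0,"tx": 40,"ty": -3,"tz": 30,"jaw": 25},{"ax": 0,"ay": 0,"az": 0,"tx": 45.7,"ty": -3,"tz": 45,"jaw": 25},{"ax": 0,"ay": 0,"az": 0,"tx": 45.7,"ty": -3,"tz": 55,"jaw": 25}])

```text
time_s: 10.55
tcp_pos: [0.4561, -0.1305, 0.0945]
tool_rot: [0.694, 0.13, 0.696, -0.13]
ft_force: [0.1, -0.0, -0.7]
opening: 0.405
```

>>> apply_moves(motion=[{"ax": 0,"ay": 0,"az": 0,"tx": 0,"ty": 0,"tz": 9,"jaw": 25},{"ax": 0,"ay": 0,"az": 0,"tx": 0,"ty": 0,"tz": 9,"jaw": 25},{"ax": 0,"ay": 0,"az": 0,"tx": 0,"ty": 0,"tz": 9,"jaw": 25},{"ax": 0,"ay": 0,"az": 0,"tx": 0,"ty": 0,"tz": 9,"jaw": 25}])

```text
time_s: 10.95
tcp_pos: [0.4641, -0.1339, 0.0961]
tool_rot: [0.695, 0.13, 0.695, -0.13]
ft_force: [0.6, -0.2, -1.0]
opening: 0.4
```

```bash
python3 -c "
from plan import *
plan([.462,-.133,.095],1.203)
im,d=viewer.capture('wrist'); cv2.imwrite('pics/w6.png',im[:,:,::-1]); np.save('w6d.npy',d)
for (u,v) in [(288,401),(316,413),(345,425),(290,330),(345,330),(285,215),(350,215)]:
    m=cm('wrist');K=m['K'];T=m['world_from_camera'];z=d[v,u]; p=T[:3,:3]@(z*np.linalg.solve(K,[u,v,1.]))+T[:3,3]; print(u,v,p)
ims=[]
for c,(r,q) in {'top':(180,300),'scene':(190,180)}.items():
    im,_=viewer.capture(c); cv2.imwrite('pics/%s6.png'%c,im[:,:,::-1]); ims.append(cv2.resize(im[r:r+120,q:q+120,::-1],(400,400),interpolation=cv2.INTER_CUBIC))
cv2.imwrite('pics/c6.png',np.hstack(ims))
"
```

```text
pos [ 0.4641 -0.1339  0.0961] yaw_y 1.2014100132826553 q [-0.3513 -0.212   1.7651  0.      1.5881 -1.5527] F [ 0.6473 -0.1625 -0.9905] open 0.40042858198201914 t 10.95 xaxis [ 0.0004 -0.0001 -1.    ]
shift mm [ 1.1293  0.0753 -2.3138]
turn deg [179.9089  -0.0026  -0.0392]
turn deg [-0.0911  0.025  -0.0017]
turn deg [179.9089  -0.0026  -0.0392]
288 401 [ 0.5072 -0.1656  0.0898]
316 413 [ 0.5173 -0.155   0.0913]
345 425 [ 0.5297 -0.1446  0.09  ]
290 330 [ 0.473  -0.1507  0.0892]
345 330 [ 0.4814 -0.127   0.0905]
285 215 [ 0.4225 -0.1325  0.09  ]
350 215 [ 0.4324 -0.1069  0.09  ]
```

View pics/w6.png

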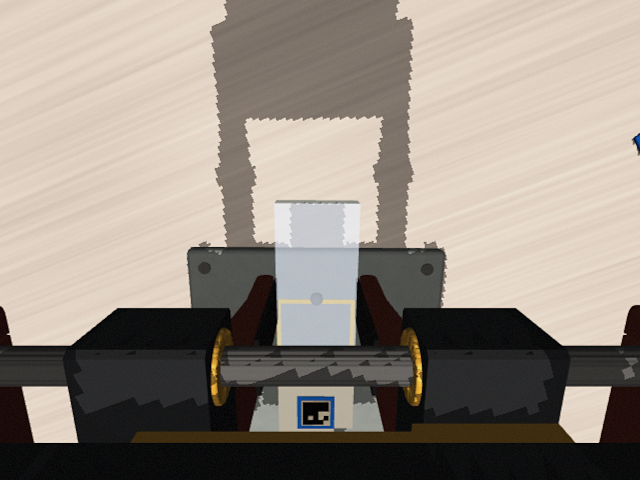

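View pics/c6.png

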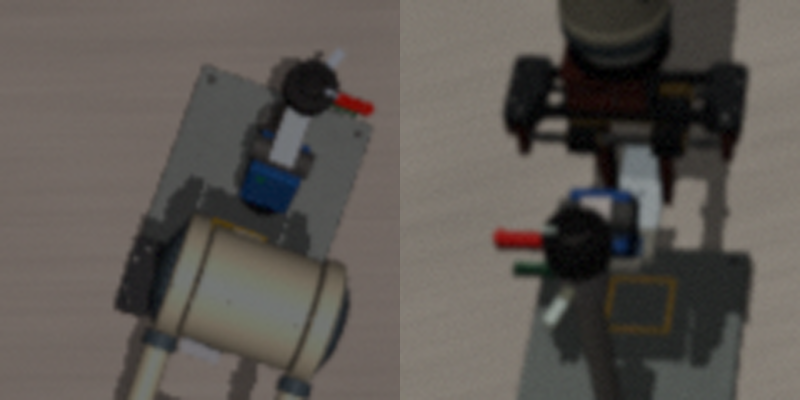

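Label at (316,413) is uncovered and notch end forward. The base corners at (193,250) and (443,250) and the yellow edge at row 301 are centred on the plate. The other views show the lever above the green tab. As a last check, I'll measure the label's offset from the base's front edge using this one camera.

```bash
python3 -c "
from plan import *
s=bot.read_state();print(s['time_s'],s['tcp_pos'],s['ft_force'],s['opening'])
a=ray('wrist',189,249,.012);b=ray('wrist',443,249,.012);l=ray('wrist',316,413,.0905);y=ray('wrist',317,301,.012)
v=(b-a)[:2];n=np.linalg.norm(v);v/=n;w=np.array([v[1],-v[0]]);t=(l-(a+b)/2)[:2]
print('base width',n,'label lateral',t@v,'forward (want .06)',t@w,'yaw',np.arctan2(w[1],w[0]),'yellow edge fwd',(y-(a+b)/2)[:2]@w)
"
```

```text
11.1 [ 0.4641 -0.134   0.096 ] [ 0.2069 -0.3459 -0.5878] 0.40302331005419983
base width 0.16419026255872157 label lateral 2.426225077122035e-05 forward (want .06) 0.0609670458458472 yaw -0.36838913804678874 yellow edge fwd 0.036120002083443646
```

```bash
python3 -c "
from plant import bot
print(bot.job_done())"
```

```text
the job is handed in; nothing more can be done
None
```

The job is handed in. The reader is locked, and the plate is held label up over the yellow square. No verdict was reported.

- **Lock ring:** I gripped the ring from above and turned it about 48° clockwise. The lever then measured about 1.22 rad and stood over the green mark in the wrist, top and scene views. The grip didn't slip.
- **Plate:** I found the frosted end by its notch and gripped only the clear part, about 60 mm from the label. It was carried to the reader from the robot's side.
- **Hold:** The label centre measured about (0.517, -0.155, 0.091) m. That is about 0 mm sideways and 1 mm forward of the reading point, measured from the base's front edge. The plate measured level to about 1 mm along its length, and the label was uncovered.
- **Forces and time:** The highest force I read was 5.4 N, while closing on the plate at the mat. Readings near the reader stayed around 1 N. The last reading was at 11.1 s of the 54 s allowed.

**Disagreements:** The base width read 164 mm in the last wrist view, against 170 mm nominal. An earlier single-pixel estimate of the yellow square's centre from the wrist camera, (0.527, -0.133) m, was about 2 cm off. I had taken only its far edge there, so I didn't use it.

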